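# Fish a stir bar out of a vial block with sprung tongs

### The arm

A 7-joint arm with a two-finger parallel gripper is mounted at the origin on the work surface. World frame = base frame: x ahead of the robot, y to its left, z up, the work surface at z = 0. Lengths are in m, angles in rad, forces in N, time in s.
With the tool pointing down it reaches from about 0.425 to 0.925 m from the base axis. Payload 6.8 kg.
Tool frame: the origin (TCP) lies midway between the tips of the shut fingers; the grasp point (between the pads) lies manip.hold_point_z behind it (manip.hold_point_z is the distance from the TCP to the grasp point, in m); z points along the fingers, y is the line along which they close (so a half turn about z gives the same grasp; the last joint's range is limited). The gripper opens to 88 mm and grips with 3 to 60 N. Pads are 20 mm wide; open, the fingers measure 115 mm over their backs; the gripper's body (75 mm by 178 mm) begins 61 mm behind the grasp point.
Start: joints at [-1.288, 0.477, 0.022, 1.555, -0.011, 1.109, -0.083], TCP at [0.257, 0.624, 0.223] pointing down, gripper open.
Joint ranges: [-2.96, 2.96], [-0.34, 2.1], [-1.41, 1.46], [0.24, 2.44], [-1.37, 4.51], [0.17, 1.92], [-2.96, 2.96]. Speed limits (rad/s): [2.39, 2.39, 3.14, 3.14, 3.14, 3.14, 3.14].

### API

Orientations are given as a rotation vector (axis times angle).
In Python, from bench import manip gives the robot as it stands.
- The arm moves only by the tool arm_command, never from a script. Its argument "plan" is a list of rows, each a list of 2 entries, a list of its own where there are three numbers: the shift along the tool's x, y, z in cm, then the turn about the tool's z in degrees. In form: [[[x, y, z], twist], ...]. A call has exactly 5 rows; each row is the pose to reach, as a shift and turn from the pose commanded when the call began, along the tool's axes at that moment; what a row does not reach only later rows make up. A row lasts 1/10 s, in which the tool goes at most 50 mm and 8.59 degrees, less where a joint would pass 70% of its speed; a pose out of reach is approached as far as the arm can. A call with a gripper value outside its range is refused whole. "jaw" is the opening in per cent of the stroke, from 0 (shut) to 100 (fully open), set as the call begins (left out, the last holds). The fingers move at their own pace and stop on an object; the grip force is fixed at half the most. Time passes only in rows, so rows that repeat a pose let the fingers close, or fill a call up. It gives the time, the measured TCP pose, the force, the opening and the grip force at its end, in the units of the state.
- manip.read_state(): the state, without advancing time (a new reading comes with each control period).
- manip.grab_frame(name): name is "scene" or "top" or "wrist"; returns the picture (480x640x3 uint8, red, green, blue); there is no depth.
- manip.camera_params(name): a dict with "intrinsics" (3x3 intrinsics, pixels), "R" (3x3) and "t" (3): a world point X has camera coordinates R X + t; the wrist camera has in their place "hand_eye" (4x4, takes a point from camera to tool coordinates, whose origin is the TCP and whose axes are the flange's). Camera axes: x right, y down, z forward; pixel columns grow to the right and rows downward; lengths in m; the calibration is good to about 2 mm. A picture is of the moment at which its call begins: read the wrist's pose just before it. camera_params takes no time and is no camera call.
- manip.sign_off(): hands the job in; it is judged then, once.
The state is a dict: "time_s": time; "q": joint angles; "joint_vel": joint speeds; "joint_torque": joint torques, N m; "eef_pos": TCP position; "orientation": TCP orientation; "wrist_force": force on the tool from outside, world axes, zero at the start; "wrist_torque": the same for the moment, N m; "grip_width": finger opening in m; "finger_force": force on a finger pad.
Only numpy, scipy, OpenCV 4.12 (cv2) and the standard library are available. Lean on these libraries where they do the work, as an engineer would, in place of code of your own. Each camera call takes 0.05 s, during which the arm holds its last target. There are 200 camera calls.

### The job

A glass-coated stir bar has dropped to the bottom of one of the wells of the aluminium vial block on the hotplate stirrer. Take the sprung tongs from their stand, squeeze them shut on the bar down in its well, only as hard as it takes to hold it since its glass cracks easily, lift it out and lay it gently in the glass dish, never letting it drop into the dish nor touching it with the fingers. Then put the tongs back in the slot of their stand and let go, leaving the vials, the bottle and the beaker where they are.

Things in the scene. Friction and masses are not known exactly. Their poses are not given: they have to be found in the camera images.
- stirrer: Hotplate stirrer, fixed: cream case 160 mm wide (y), 250 mm long (x), 70 mm high, knobs at its -x end. Origin on the bench below the centre of its round plate (144 mm across, top 92 mm above the bench), which carries the vial block.
- block: Plain aluminium vial block, 105 x 105 x 67 mm high, fixed on the stirrer's plate at any angle. Origin: centre of its underside; z up, x and y along its sides. Four round wells, 33 mm wide and 55 mm deep, at x = +-26, y = +-26 mm; their flat floors are 12 mm above the underside. Two wells hold vials; one of the other two holds the bar.
- bar_mid (a point): The lost stir bar: glass-coated rod with a dark core, 22 mm long, 9 mm thick, eight narrow flats along it (it does not roll), 10 to 18 g, lying flat on its well's floor in any direction, up to about 4 mm off the well's centre. Its glass cracks when the tongs press on it with more than 15 N. The point is its centre, 4.5 mm above what it lies on; its x axis runs along the bar.
- tongs_grip (a point): Sprung steel tongs (75 g), standing tips down in their stand, 120 mm tall: two arms hanging from a sprung bow. The point lies midway between the arms at the place to squeeze, 85 mm above the tips, 35 mm below the bow's top. z points up along the tongs; the arms lie at +y and -y and close along y. Symmetric. Upper arms: flat strips 12 mm wide, from 74 mm above the tips to the bow.
- tongs_shoulder (a point): Midway between the arms 74 mm above the tips, where the outsides are widest (40 mm when free) and fingers press; below, the arms step in to slim legs. The spring pushes the arms apart, about 5 N free, 12 to 15 N on the bar; a third of any squeeze beyond that reaches the bar: 25 to 45 N at the fingers holds it safely. Fingers stopped at a width hold the tongs part-open; over 40 mm they drop.
- tongs_tips (a point): Midway between the tips, at their lower end; axes as tongs_grip. Tips: 8 mm wide blades (x), 3 mm thick (y), 22 mm apart inside when free; each 1 mm of squeeze at the shoulder brings them about 2.6 mm closer. Squeezed to 38 mm they are about 17 mm apart; at about 35 mm they meet a 9 mm bar; with nothing between them they go on to about 32 mm. Legs at 55 mm above the tips: 25 mm over all when free.
- slot (a point): Centre of the mouth of the tong stand's slot, at the stand's top. The stand is a fixed grey plastic block, 50 (x) x 70 (y) x 55 mm high on a 70 x 90 mm foot. The slot is 12 mm wide along x, 34 mm along y (the way the tongs close); its steep lead-in is 24 x 46 mm at the mouth and 15 mm deep; its floor lies 49 mm below the mouth, 6 mm above the bench. z up.
- dish: Round glass dish, 100 mm across, 16 mm high, walls 2.5 mm, floor 3 mm thick, loose on the bench (90 g). Origin at the centre of its underside.
- vial1_mid (a point): Middle of a closed glass vial with a white cap, 28 mm across and 57 mm tall, standing loose in a well of the block (top 2 mm above the block). Not to be disturbed.
- vial2_mid (a point): Middle of a second such vial in another well. Not to be disturbed.
- bottle: White plastic sample bottle, 66 mm across, 165 mm tall, on the bench. Origin at the centre of its underside. Not to be disturbed.
- beaker: Glass beaker, 70 mm across, 90 mm tall, on the bench. Origin at the centre of its underside. Not to be disturbed.
There are look-alikes about, which are no part of the job. Of the things shaped like the part that bears tongs_grip, the bare steel one is meant.

How it is judged:
On the way, in this order (a step that is already met when the one before it is completed fails the run):
1. the stir bar, gripped by the tongs, is lifted out of its well, clear above the block (z of bar_mid in the frame of block above 0.075 m and contact force between tongs and bar above 0.2 N), for 0.2 s.
2. the bar lies in the dish and the tongs have let go of it (horizontal distance between bar_mid and dish below 0.042 m and z of bar_mid in the frame of dish below 0.011 m and contact force between tongs and bar below 0.05 N and linear speed of bar below 0.03 m/s), for 0.2 s.
At the end, for the whole second after the job is handed in: The stir bar lies flat and still on the floor of the upright dish (its centre within 42 mm of the dish's centre and less than 11 mm above the dish's underside); the tongs stand still in the slot of their stand, tips within 9 mm of the slot's floor and leaning less than 0.25 rad (horizontal distance between bar_mid and dish below 0.042 m and z of bar_mid in the frame of dish below 0.011 m and linear speed of each of bar, tongs below 0.02 m/s and angle between dish's own z axis and vertical below 0.1 rad and horizontal distance between tongs_tips and slot below 0.014 m and z of tongs_tips in the frame of slot below -0.04 m and angle between tongs_grip's own z axis and vertical below 0.25 rad); the robot touches nothing.
It fails at once if the tongs press on the glass-coated bar with more than 15 N (contact force between tongs and bar above 15 N).
It fails at once if the fingers touch the stir bar (contact force between the fingers and bar above 0.1 N).
It fails at once if the bar is dropped into the dish (from more than about 25 mm) (linear speed of bar above 0.7 m/s and contact force between tongs and bar below 0.05 N and horizontal distance between bar_mid and dish below 0.06 m).
It fails at once if a vial, the bottle or the beaker is moved more than 15 mm (distance of any of vial1_mid, vial2_mid, bottle, beaker from where it was at the start of the episode above 0.015 m).
It also fails if it takes over 67 s, if anything falls off the work surface, if the arm or the gripper's body presses on something with over 40 N, if the wrist force passes 120 N, or if a joint passes its speed limit or range.

## Working session

There is one attempt and no reset: what is moved stays moved. The work goes in short steps, Python scripts to look and compute and a tool call to move; the robot and the scene stay as the last step left them, time stands still between calls to the robot, and variables do not carry over. Pictures are saved under pics/ and viewed, at most 10 in all, crops included, and the job is handed in when it is done.

Besides the shell and the picture viewer there is one more tool, called after "Call:" in YAML: its name, and indented under it one key for each argument. arm_command: Moves the arm, as the interface text tells. Its arguments: {"type":"object","properties":{"plan":{"type":"array"},"jaw":{"type":"number"}},"required":["plan"]}

```bash
ls; mkdir -p pics
cat > h.py <<'E'
import numpy as np, cv2
from bench import manip
from scipy.spatial.transform import Rotation as Ro
def ray(cam,u,v,st=None):
    c=manip.camera_params(cam);K=np.array(c["intrinsics"]);d=np.linalg.inv(K)@[u,v,1]
    if cam=="wrist":
        H=np.array(c["hand_eye"]);st=st or manip.read_state()
        R=Ro.from_rotvec(st["orientation"]).as_matrix()
        return R@H[:3,3]+np.array(st["eef_pos"]),R@H[:3,:3]@d
    R=np.array(c["R"]);t=np.array(c["t"]);return -R.T@t,R.T@d
def at_z(cam,u,v,z,st=None):
    o,d=ray(cam,u,v,st);return o+d*(z-o[2])/d[2]
def save(cam,name):
    im=manip.grab_frame(cam);cv2.imwrite(f"pics/{name}.png",im[:,:,::-1]);return im
E
python3 - <<'E'
from h import *
save("top","top1");save("scene","scene1")
s=manip.read_state();print(s,manip.hold_point_z)
for c in("top","scene","wrist"):print(c,manip.camera_params(c))
E
```

```text
pics
{'time_s': 0.1, 'q': array([-1.28807922,  0.47771335,  0.02234611,  1.55631138, -0.01148983,
        1.10931029, -0.08311148]), 'joint_vel': array([ 6.67509994e-04, -6.76833246e-04,  1.03627423e-03, -2.88713351e-03,
       -1.93128963e-03, -9.32838547e-05,  1.00464722e-04]), 'joint_torque': array([ 3.84030165e-03, -5.84094250e+01,  1.53985441e+00, -2.73315239e+01,
       -5.42059005e-02,  1.31195565e-02,  4.53374912e-05]), 'eef_pos': array([0.25694976, 0.62360789, 0.22179916]), 'orientation': array([-6.09941985e-01, -3.08162148e+00,  2.51811049e-03]), 'wrist_force': array([-0.66289842,  0.21242551,  0.06818293]), 'wrist_torque': array([ 0.0166451 ,  0.00088459, -0.04057926]), 'finger_force': 0.0, 'grip_width': 0.08798927308845632} 0.0187
top {'intrinsics': array([[452.00695705,   0.        , 323.44041193],
       [  0.        , 452.00695705, 246.08833655],
       [  0.        ,   0.        ,   1.        ]]), 'R': array([[ 2.75844257e-02, -9.99615411e-01,  2.85119622e-03],
       [-9.95091295e-01, -2.77305403e-02, -9.49964854e-02],
       [ 9.50390160e-02, -2.16777053e-04, -9.954
[... 276 characters left out ...]
3529, -0.00908981],
       [ 0.6053307 , -0.57184299, -0.55368794],
       [-0.40996337,  0.37226737, -0.83267463]]), 't': array([-0.34524016, -0.27874414,  1.0983184 ])}
wrist {'intrinsics': array([[382.73600599,   0.        , 319.06884429],
       [  0.        , 382.73600599, 235.80953931],
       [  0.        ,   0.        ,   1.        ]]), 'hand_eye': array([[ 7.98548828e-04, -9.56213305e-01, -2.92669572e-01,
         8.14950408e-02],
       [ 9.99999532e-01,  9.23279512e-04, -2.88050784e-04,
         3.57310588e-04],
       [ 5.45653811e-04, -2.92669205e-01,  9.56213595e-01,
        -1.62436936e-01],
       [ 0.00000000e+00,  0.00000000e+00,  0.00000000e+00,
         1.00000000e+00]])}
```

View pics/top1.png

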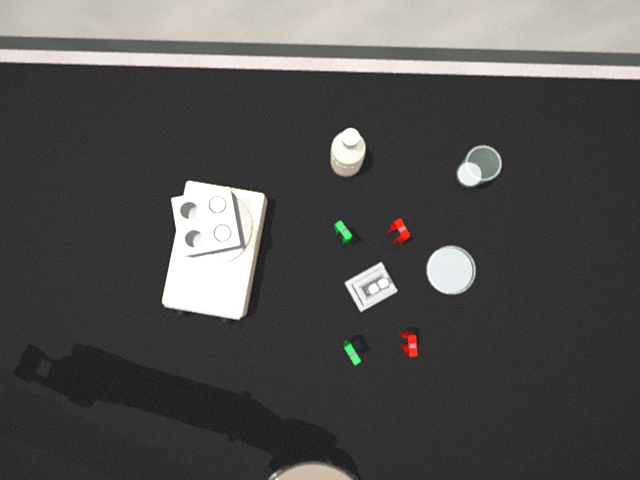

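View pics/scene1.png

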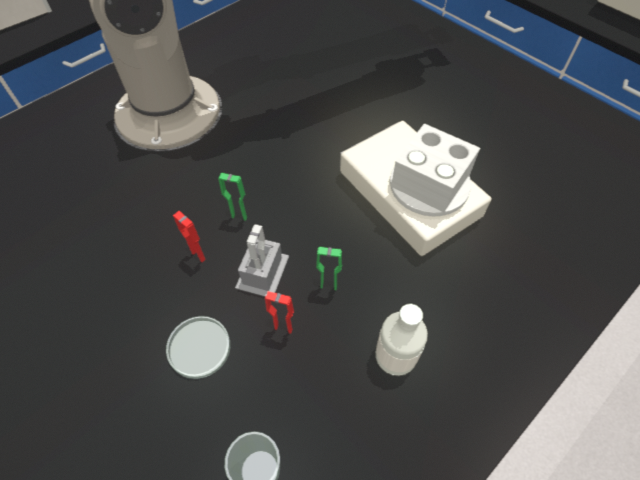

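The top view shows the block at (207,222), with vials at (217,205) and (222,233) and open wells at (188,211) and (193,240). The stand is at (371,287) with the steel tongs, the dish at (451,270), the bottle at (348,155) and the beaker at (480,165). The red and green tongs are decoys.

Run:
```python
from h import *
t=cv2.imread("pics/top1.png");s=cv2.imread("pics/scene1.png")
a=cv2.resize(t[250:325,325:425],(400,300),interpolation=3)
b=cv2.resize(t[180:270,160:280],(400,300),interpolation=3)
c=cv2.resize(s[210:300,220:340],(400,300),interpolation=3)
d=cv2.resize(t[232:307,400:500],(400,300),interpolation=3)
cv2.imwrite("pics/c1.png",np.vstack([np.hstack([a,b]),np.hstack([c,d])]))
print("stand",at_z("top",371,287,.055),"dish",at_z("top",451,270,.016))
for p in [(188,211),(217,205),(193,240),(222,233)]:print(p,at_z("top",*p,.159))
for p in [(343,232),(400,231),(410,345),(352,353)]:print("dec",at_z("top",*p,.1))
print("bottle",at_z("top",350,138,.165),"beaker",at_z("top",484,162,.09))
```

```text
stand [ 0.47335982 -0.10333206  0.055     ] dish [ 0.51362512 -0.27392837  0.016     ]
(188, 211) [0.5990281  0.23791567 0.159     ]
(217, 205) [0.61136429 0.18658287 0.159     ]
(193, 240) [0.54710233 0.22610159 0.159     ]
(222, 233) [0.56108152 0.17515264 0.159     ]
dec [ 0.5764719  -0.04300205  0.1       ]
dec [ 0.5814574  -0.15220795  0.1       ]
dec [ 0.36689343 -0.17340245  0.1       ]
dec [ 0.34923099 -0.06515943  0.1       ]
bottle [ 0.73960707 -0.04884064  0.165     ] beaker [ 0.72437174 -0.31777549  0.09      ]
```

View pics/c1.png

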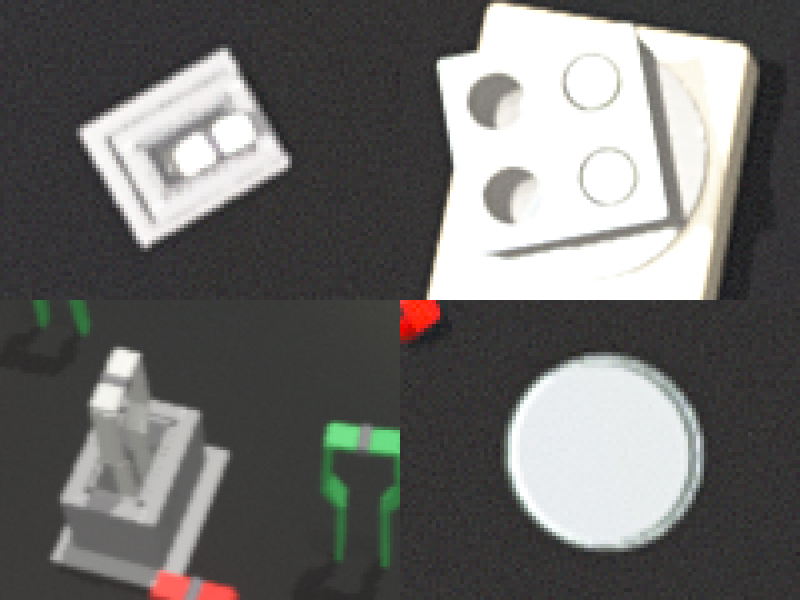

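```bash
cat >> h.py <<'E'
def goal(pos,ydir=None):
    """shift (cm, tool axes) and twist (deg) from the present pose to TCP pos with tool y along +-ydir"""
    s=manip.read_state();R=Ro.from_rotvec(s["orientation"]).as_matrix()
    sh=R.T@(np.array(pos)-s["eef_pos"])*100;tw=0
    if ydir is not None:
        v=R.T@np.array([ydir[0],ydir[1],0]);tw=np.degrees(np.arctan2(-v[0],v[1]));tw=(tw+90)%180-90
    print("shift",sh.round(2),"twist",round(float(tw),1),"tcp",np.round(s["eef_pos"],4),"q7",round(s["q"][6],2),"w",round(s["grip_width"],4),"tilt",R[:2,2].round(4))
    return sh,tw
E
python3 - <<'E'
from h import *
a,b=at_z("top",373.3,289.2,.126),at_z("top",383.7,283,.126)
print("bow",a,b,(a+b)/2,np.linalg.norm(a-b))
R=Ro.from_rotvec(manip.read_state()["orientation"]).as_matrix();print(R)
goal(np.array([.573,.232,.24])-R[:,0]*.0815)
E
```

```text
bow [ 0.46889652 -0.09999338  0.126     ] [ 0.48077186 -0.11892097  0.126     ] [ 0.47483419 -0.10945718  0.126     ] 0.022344517981533966
[[-9.24602102e-01  3.80933994e-01 -4.95177352e-04]
 [ 3.80934295e-01  9.24600834e-01 -1.53626533e-03]
 [-1.27374296e-04 -1.60906419e-03 -9.99998697e-01]]
shift [-52.29 -24.17  -1.78] twist 0.0 tcp [0.2569 0.6236 0.2218] q7 -0.08 w 0.088 tilt [-0.0005 -0.0015]
```

Call:
arm_command:
  plan:
    - [[-4,-1.9,-0.6],0]
    - [[-8,-3.8,-1.2],0]
    - [[-12,-5.7,-1.8],0]
    - [[-16,-7.6,-1.8],0]
    - [[-20,-9.5,-1.8],0]

```text
time_s: 0.6
eef_pos: [0.4068, 0.4585, 0.2406]
orientation: [-0.61, -3.082, 0.0]
wrist_force: [0.7, 0.8, -0.1]
grip_width: 0.0879
finger_force: 0.0
```

Call:
arm_command:
  plan:
    - [[-4,-1.9,0],0]
    - [[-8,-3.8,0],0]
    - [[-12,-5.7,0],0]
    - [[-16,-7.6,0],0]
    - [[-20,-9.4,0],0]

```text
time_s: 1.1
eef_pos: [0.5557, 0.2953, 0.2404]
orientation: [-0.61, -3.081, 0.001]
wrist_force: [-0.0, 0.6, 0.4]
grip_width: 0.0878
finger_force: 0.0
```

Call:
arm_command:
  plan:
    - [[-4,-1.7,0],0]
    - [[-8,-3.5,0],0]
    - [[-12.3,-5.3,0],0]
    - [[-12.3,-5.3,0],0]
    - [[-12.3,-5.3,0],0]

```text
time_s: 1.6
eef_pos: [0.6488, 0.1996, 0.2399]
orientation: [-0.614, -3.08, 0.001]
wrist_force: [-0.0, 0.3, -0.5]
grip_width: 0.0877
finger_force: 0.0
```

Run:
```python
from h import *
s=manip.read_state();im=save("wrist","w1");print(s["eef_pos"],s["orientation"],s["time_s"])
np.save("w1.npy",np.r_[s["eef_pos"],s["orientation"]])
```

```text
[0.64881641 0.19959649 0.23989178] [-6.14210173e-01 -3.08008591e+00  1.44921366e-03] 1.6
```

View pics/w1.png

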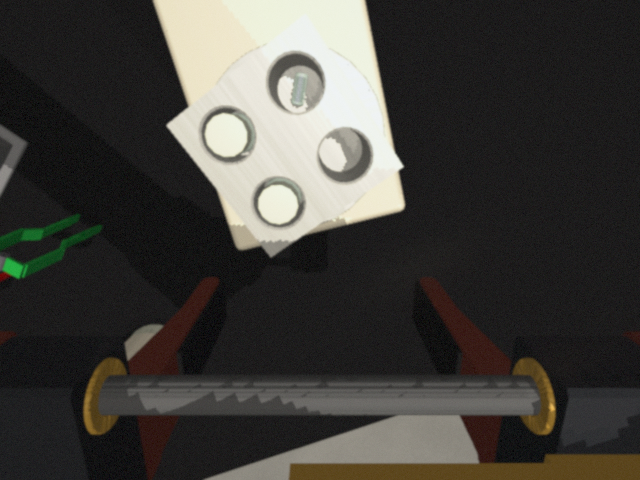

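The bar lies in the well at (297,82), centred at about (299,90). I'll zoom in for the exact ends.

Run:
```python
from h import *
im=cv2.imread("pics/w1.png")
cv2.imwrite("pics/c2.png",cv2.resize(im[40:130,240:360],(800,600),interpolation=3))
p=np.load("w1.npy");s=dict(eef_pos=p[:3],orientation=p[3:])
for u,v in[(297,82),(345,154),(228,134),(279,202)]:print(at_z("wrist",u,v,.159,s))
for e in[(302,74),(299,90),(296,106)]:print("bar",at_z("wrist",*e,.1085,s))
```

```text
[0.54937084 0.22687852 0.159     ]
[0.59923263 0.23788155 0.159     ]
[0.56044319 0.17579626 0.159     ]
[0.61129243 0.18728078 0.159     ]
bar [0.54079139 0.23135524 0.1085    ]
bar [0.54975658 0.22515395 0.1085    ]
bar [0.55892939 0.21880904 0.1085    ]
```

View pics/c2.png

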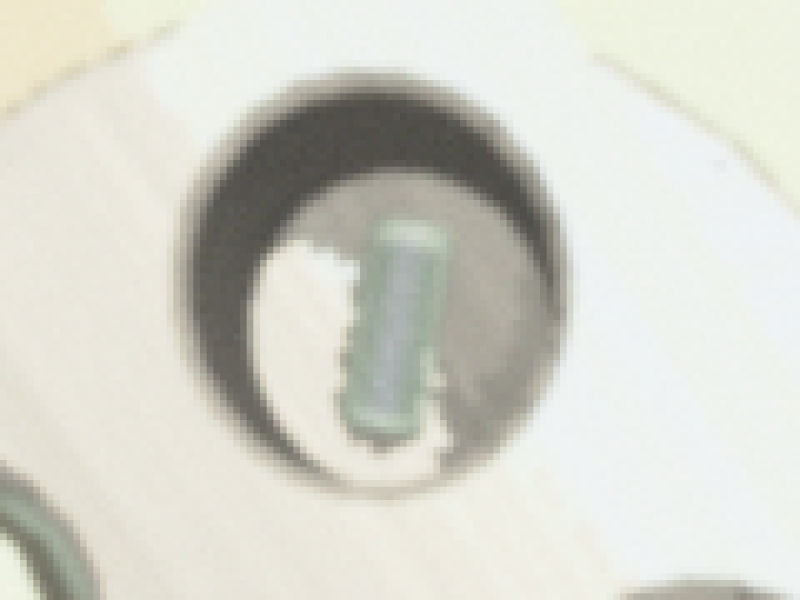

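Run:
```python
from h import *
p=np.load("w1.npy");s=dict(eef_pos=p[:3],orientation=p[3:])
a=at_z("wrist",301.95,74.05,.1085,s);b=at_z("wrist",297.3,104.2,.1085,s)
print("bar",a,b,(a+b)/2,np.linalg.norm(a-b),"rim",at_z("wrist",296.1,82.75,.159,s),"floor",at_z("wrist",300.5,89.5,.104,s))
goal([.475,-.109,.22],[.0119,-.0189])
```

```text
bar [0.54080802 0.2313094  0.1085    ] [0.55815466 0.2201763  0.1085    ] [0.54948134 0.22574285 0.1085    ] 0.02061193321270043 rim [0.54954628 0.22622092 0.159     ] floor [0.54949305 0.22620706 0.104     ]
shift [  4.15 -35.3    2.02] twist -54.6 tcp [0.6479 0.2016 0.24  ] q7 0.87 w 0.0881 tilt [-0.0014  0.0002]
```

Call:
arm_command:
  plan:
    - [[0.5,-4,0.3],-7]
    - [[1,-8,0.6],-14]
    - [[1.5,-12,0.9],-21]
    - [[2,-16,1.2],-28]
    - [[2.1,-18,1.2],-30]

```text
time_s: 2.15
eef_pos: [0.5577, 0.0412, 0.2284]
orientation: [0.215, -3.133, 0.001]
wrist_force: [-0.5, 0.4, 0.3]
grip_width: 0.0877
finger_force: 0.0
```

Run:
```python
from h import *
goal([.475,-.109,.22],[.0119,-.0189])
```

```text
shift [ 10.24 -13.76   0.86] twist -24.4 tcp [0.5577 0.0412 0.2284] q7 1.56 w 0.0877 tilt [-0.0017 -0.0005]
```

Call:
arm_command:
  plan:
    - [[2.5,-3.4,0.2],-6]
    - [[5,-6.8,0.4],-12]
    - [[7.6,-10.2,0.6],-18]
    - [[10.2,-13.8,0.8],-24.4]
    - [[10.2,-13.8,0.8],-24.4]

```text
time_s: 2.65
eef_pos: [0.4743, -0.1113, 0.2205]
orientation: [0.862, -3.019, 0.001]
wrist_force: [-0.2, -0.4, -0.2]
grip_width: 0.0878
finger_force: 0.0
```

Run:
```python
from h import *
s=manip.read_state();save("wrist","w2");print(s["eef_pos"],s["orientation"],s["q"][6])
np.save("w2.npy",np.r_[s["eef_pos"],s["orientation"]])
```

```text
[ 0.4742716  -0.11134453  0.22052535] [ 8.62491723e-01 -3.01895011e+00  8.69488866e-04] 2.2597763680828846
```

View pics/w2.png

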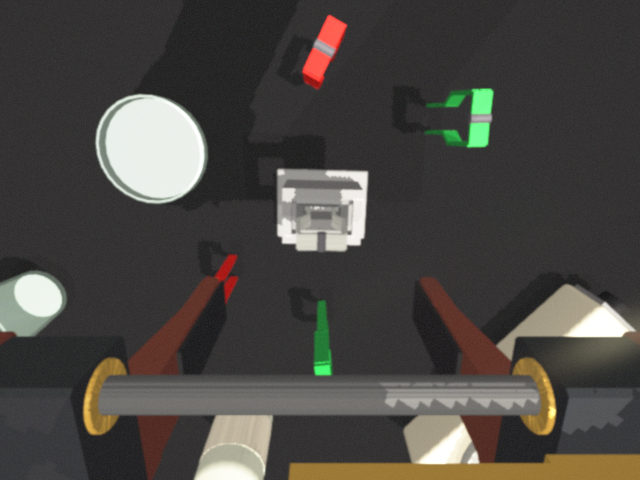

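Run:
```python
from h import *
p=np.load("w2.npy");s=dict(eef_pos=p[:3],orientation=p[3:])
a=at_z("wrist",296.5,242.5,.126,s);b=at_z("wrist",347,242,.126,s);print(a,b,(a+b)/2,np.linalg.norm(a-b))
f=[at_z("wrist",*q,.004,s) for q in[(278,170),(368,171)]];print("foot edge",f,np.linalg.norm(f[0]-f[1]))
print("foot ctr top cam",at_z("top",371.3,286.5,.004))
print("dish",at_z("wrist",152,148,.016,s),at_z("wrist",98,148,.016,s),at_z("wrist",206,148,.016,s))
d=f[1]-f[0]
goal([*((a+b)/2)[:2],.0685],d[:2])
```

```text
[ 0.48428926 -0.12279297  0.126     ] [ 0.46512297 -0.09274991  0.126     ] [ 0.47470612 -0.10777144  0.126     ] 0.035636105557819764
foot edge [array([ 0.46706985, -0.16241486,  0.004     ]), array([ 0.4210429, -0.0867263,  0.004    ])] 0.08858463534962273
foot ctr top cam [ 0.47482607 -0.10942789  0.004     ]
dish [ 0.50987319 -0.27263495  0.016     ] [ 0.53665063 -0.31559521  0.016     ] [ 0.4830982  -0.22967864  0.016     ]
shift [ 0.08  0.13 15.23] twist 0.6 tcp [ 0.4761 -0.1085  0.2208] q7 2.25 w 0.0878 tilt [-0.0002  0.0002]
```

Call:
arm_command:
  plan:
    - [[0.1,0.1,3],0.5]
    - [[0.1,0.1,6],0.5]
    - [[0.1,0.1,9],0.5]
    - [[0.1,0.1,12],0.5]
    - [[0.1,0.1,14.9],0.5]

```text
time_s: 3.2
eef_pos: [0.4771, -0.1042, 0.0706]
orientation: [-0.857, 3.021, 0.002]
wrist_force: [-0.2, 0.6, 0.4]
grip_width: 0.0881
finger_force: 0.0
```

Call:
arm_command:
  plan:
    - [[0,0,0],0]
    - [[0,0,0],0]
    - [[0,0,0],0]
    - [[0,0,0],0]
    - [[0,0,0],0]
  jaw: 43

```text
time_s: 3.7
eef_pos: [0.4771, -0.1072, 0.0728]
orientation: [-0.852, 3.022, -0.001]
wrist_force: [0.1, 0.3, 0.0]
grip_width: 0.0514
finger_force: 0.0
```

Call:
arm_command:
  plan:
    - [[0,0,0],0]
    - [[0,0,0],0]
    - [[0,0,0],0]
    - [[0,0,0],0]
    - [[0,0,0],0]

```text
time_s: 4.2
eef_pos: [0.4763, -0.1068, 0.0718]
orientation: [0.853, -3.023, -0.001]
wrist_force: [-1.4, 2.3, 5.8]
grip_width: 0.0381
finger_force: 10.0
```

Call:
arm_command:
  plan:
    - [[0,0,-1.5],0]
    - [[0,0,-3.5],0]
    - [[0,0,-6],0]
    - [[0,0,-9],0]
    - [[0,0,-12],0]

```text
time_s: 4.7
eef_pos: [0.476, -0.1078, 0.1923]
orientation: [0.852, -3.023, 0.001]
wrist_force: [-0.0, -0.3, -0.5]
grip_width: 0.038
finger_force: 6.2
```

Call:
arm_command:
  plan:
    - [[0,0,-2.5],0]
    - [[0,0,-5],0]
    - [[0,0,-7],0]
    - [[0,0,-7],0]
    - [[0,0,-7],0]

```text
time_s: 5.2
eef_pos: [0.4761, -0.1075, 0.2611]
orientation: [-0.853, 3.024, -0.0]
wrist_force: [0.5, 0.2, -1.7]
grip_width: 0.038
finger_force: 6.2
```

Run:
```python
from h import *
s=manip.read_state();save("wrist","w3");print(s["eef_pos"],s["finger_force"],s["time_s"])
goal([.5495,.2258,.262],[.540,.842])
```

```text
[ 0.47614404 -0.10750861  0.26107475] 6.2114877719432116 5.2
shift [-23.7   24.55  -0.17] twist 64.2 tcp [ 0.4757 -0.1074  0.2604] q7 2.24 w 0.0378 tilt [-0.0015 -0.0001]
```

View pics/w3.png

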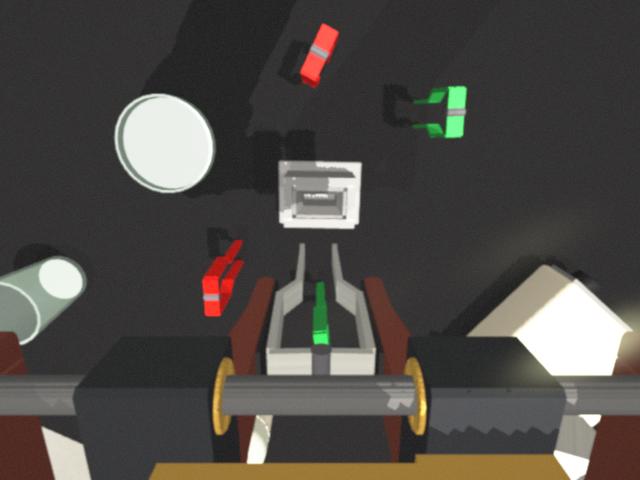

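Run:
```python
from h import *
s=manip.read_state();R=Ro.from_rotvec(s["orientation"]).as_matrix()
o,d=ray("wrist",318.5,244.5,s);o=R.T@(o-s["eef_pos"]);d=R.T@d
print("tips in tool",o+d*(.0663-o[2])/d[2])
for u in(303,334):
  o,d=ray("wrist",u,244.5,s);o=R.T@(o-s["eef_pos"]);d=R.T@d;print(o+d*(.0663-o[2])/d[2])
print("slot",at_z("wrist",319.5,203,.055,s),"slot floor",at_z("wrist",319.5,197,.006,s),"dish",at_z("wrist",165,143,.016,s))
```

```text
tips in tool [0.00522244 0.00056093 0.0663    ]
[ 0.00521364 -0.00919306  0.0663    ]
[0.00523123 0.01031466 0.0663    ]
slot [ 0.47294473 -0.10733306  0.055     ] slot floor [ 0.47603985 -0.10534578  0.006     ] dish [ 0.50972739 -0.27232713  0.016     ]
```

Call:
arm_command:
  plan:
    - [[-2,2,0],6]
    - [[-5,5,0],13]
    - [[-8,8,0],20]
    - [[-11,11.3,0],27]
    - [[-13,13.5,0],33]

```text
time_s: 5.75
eef_pos: [0.516, 0.079, 0.2599]
orientation: [-0.044, -3.139, -0.0]
wrist_force: [-0.1, -0.5, -1.7]
grip_width: 0.0381
finger_force: 6.2
```

Run:
```python
from h import *
goal([.5495,.2258,.262],[.540,.842])
```

```text
shift [-2.94 14.77 -0.22] twist 31.1 tcp [0.516  0.079  0.2599] q7 1.29 w 0.0381 tilt [-0.0025  0.0001]
```

Call:
arm_command:
  plan:
    - [[-0.7,3.5,0],7]
    - [[-1.4,7,0],14]
    - [[-2.1,11,0],21]
    - [[-2.9,14.8,0],28]
    - [[-2.9,14.8,0],31.1]

```text
time_s: 6.25
eef_pos: [0.5482, 0.2296, 0.2591]
orientation: [-0.875, -3.014, -0.001]
wrist_force: [0.0, -0.1, -1.6]
grip_width: 0.0384
finger_force: 6.2
```

Call:
arm_command:
  plan:
    - [[0,0,0],0]
    - [[0,0,0],0]
    - [[0,0,0],0]
    - [[0,0,0],0]
    - [[0,0,0],0]

```text
time_s: 6.75
eef_pos: [0.5495, 0.2222, 0.2618]
orientation: [0.883, 3.015, 0.0]
wrist_force: [1.1, 0.5, -0.8]
grip_width: 0.038
finger_force: 6.2
```

Run:
```python
from h import *
save("wrist","w4")
s=goal([.5495,.2258,.1715],[.540,.842])
```

```text
shift [0.18 0.28 9.03] twist 0.1 tcp [0.5495 0.2225 0.2618] q7 0.54 w 0.0381 tilt [0.0002 0.0001]
```

View pics/w4.png

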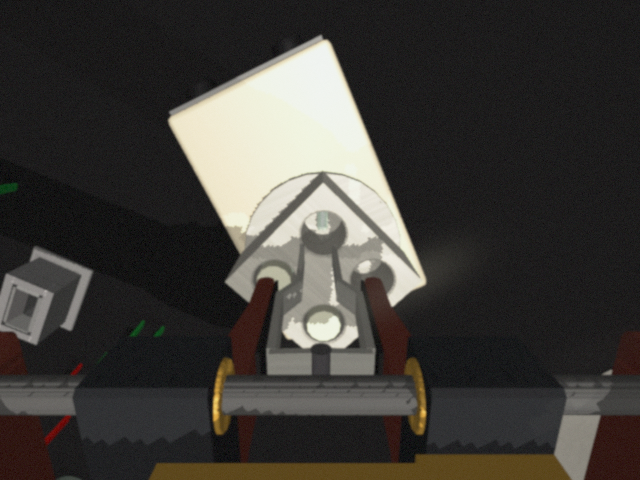

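Run:
```python
from h import *
for i in range(4):
  s=manip.read_state();print(s["time_s"],s["eef_pos"].round(4),s["joint_vel"].round(3)[:3]);manip.grab_frame("wrist")
im=cv2.imread("pics/w4.png");cv2.imwrite("pics/c4.png",cv2.resize(im[190:280,260:380],(800,600),interpolation=3))
goal([.5495,.2258,.1715],[.540,.842])
```

```text
6.8 [0.5495 0.2225 0.2618] [-0.004 -0.    -0.001]
6.85 [0.5495 0.2226 0.2618] [-0.003  0.001  0.   ]
6.9 [0.5495 0.2227 0.2618] [-0.003  0.002  0.   ]
6.95 [0.5495 0.2228 0.2618] [-0.004  0.001  0.002]
shift [0.16 0.24 9.03] twist 0.1 tcp [0.5495 0.2229 0.2618] q7 0.54 w 0.038 tilt [0.0002 0.0001]
```

View pics/c4.png

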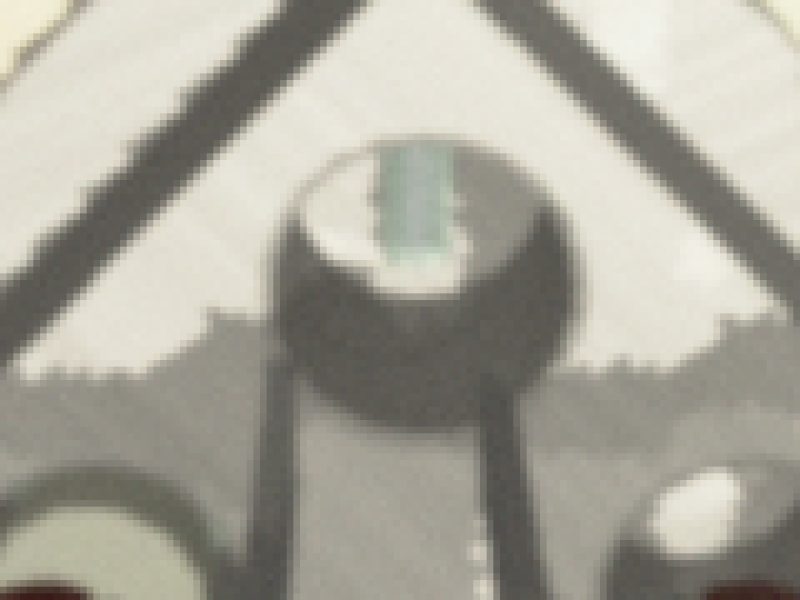

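Call:
arm_command:
  plan:
    - [[0,0,1],0]
    - [[0,0,2],0]
    - [[0,0,2],0]
    - [[0,0,2],0]
    - [[0,0,2],0]

```text
time_s: 7.5
eef_pos: [0.5496, 0.223, 0.2418]
orientation: [0.882, 3.015, 0.0]
wrist_force: [0.3, -0.5, -1.2]
grip_width: 0.0378
finger_force: 6.2
```

Call:
arm_command:
  plan:
    - [[0,0,0],0]
    - [[0,0,0],0]
    - [[0,0,0],0]
    - [[0,0,0],0]
    - [[0,0,0],0]

```text
time_s: 8.0
eef_pos: [0.5494, 0.223, 0.2417]
orientation: [0.882, 3.015, 0.0]
wrist_force: [0.2, -0.2, -1.0]
grip_width: 0.0375
finger_force: 6.2
```

Run:
```python
from h import *
goal([.5495,.2258,.1715],[.540,.842]);print(manip.read_state()["joint_vel"].round(3))
```

```text
shift [0.15 0.24 7.02] twist 0.1 tcp [0.5494 0.223  0.2417] q7 0.54 w 0.0375 tilt [0.0001 0.0001]
[ 0.    -0.    -0.001  0.    -0.002 -0.    -0.   ]
```

Call:
arm_command:
  plan:
    - [[0.1,0.2,0],0]
    - [[0.1,0.24,1],0]
    - [[0.1,0.24,2.5],0]
    - [[0.1,0.24,4],0]
    - [[0.1,0.24,5.5],0]

```text
time_s: 8.5
eef_pos: [0.5496, 0.2255, 0.1853]
orientation: [-0.881, -3.015, 0.001]
wrist_force: [0.3, -0.6, -1.1]
grip_width: 0.0379
finger_force: 6.2
```

Call:
arm_command:
  plan:
    - [[0,0,0.4],0]
    - [[0,0,0.8],0]
    - [[0,0,1.2],0]
    - [[0,0,1.5],0]
    - [[0,0,1.5],0]

```text
time_s: 9.0
eef_pos: [0.5499, 0.2255, 0.1716]
orientation: [-0.882, -3.015, 0.0]
wrist_force: [-0.2, 0.0, -1.1]
grip_width: 0.0379
finger_force: 6.2
```

Call:
arm_command:
  plan:
    - [[0,0,0],0]
    - [[0,0,0],0]
    - [[0,0,0],0]
    - [[0,0,0],0]
    - [[0,0,0],0]

```text
time_s: 9.5
eef_pos: [0.5499, 0.2255, 0.1717]
orientation: [0.881, 3.015, 0.0]
wrist_force: [0.4, 0.0, -0.5]
grip_width: 0.038
finger_force: 6.2
```

Call:
arm_command:
  plan:
    - [[0,0,0],0]
    - [[0,0,0],0]
    - [[0,0,0],0]
    - [[0,0,0],0]
    - [[0,0,0],0]
  jaw: 40.5

```text
time_s: 10.0
eef_pos: [0.5499, 0.2255, 0.1716]
orientation: [-0.882, -3.015, -0.0]
wrist_force: [-1.0, -0.5, -2.4]
grip_width: 0.0364
finger_force: 15.4
```

Call:
arm_command:
  plan:
    - [[0,0,0],0]
    - [[0,0,0],0]
    - [[0,0,0],0]
    - [[0,0,0],0]
    - [[0,0,0],0]
  jaw: 39

```text
time_s: 10.5
eef_pos: [0.5499, 0.2255, 0.1716]
orientation: [-0.882, -3.015, -0.0]
wrist_force: [-0.2, 0.5, -1.0]
grip_width: 0.0355
finger_force: 30.0
```

Call:
arm_command:
  plan:
    - [[0,0,0],0]
    - [[0,0,0],0]
    - [[0,0,0],0]
    - [[0,0,0],0]
    - [[0,0,0],0]
  jaw: 37

```text
time_s: 11.0
eef_pos: [0.5499, 0.2255, 0.1717]
orientation: [-0.882, -3.015, -0.0]
wrist_force: [-0.8, -0.4, -1.2]
grip_width: 0.0358
finger_force: 30.0
```

Call:
arm_command:
  plan:
    - [[0,0,0],0]
    - [[0,0,0],0]
    - [[0,0,0],0]
    - [[0,0,0],0]
    - [[0,0,0],0]
  jaw: 0

```text
time_s: 11.5
eef_pos: [0.5499, 0.2255, 0.1716]
orientation: [-0.882, -3.015, 0.0]
wrist_force: [-0.0, -0.4, -1.3]
grip_width: 0.0355
finger_force: 30.0
```

Call:
arm_command:
  plan:
    - [[0,0,-0.5],0]
    - [[0,0,-1.5],0]
    - [[0,0,-2.5],0]
    - [[0,0,-3.5],0]
    - [[0,0,-4.5],0]

```text
time_s: 12.0
eef_pos: [0.5501, 0.2256, 0.218]
orientation: [0.881, 3.015, 0.001]
wrist_force: [0.1, 0.1, -0.2]
grip_width: 0.0357
finger_force: 30.0
```

Call:
arm_command:
  plan:
    - [[0,0,-1.2],0]
    - [[0,0,-2.5],0]
    - [[0,0,-3.7],0]
    - [[0,0,-4.5],0]
    - [[0,0,-5],0]

```text
time_s: 12.5
eef_pos: [0.5501, 0.2257, 0.2677]
orientation: [0.881, 3.015, 0.001]
wrist_force: [0.2, -0.3, -0.2]
grip_width: 0.0357
finger_force: 30.0
```

Call:
arm_command:
  plan:
    - [[0,0,0],0]
    - [[0,0,0],0]
    - [[0,0,0],0]
    - [[0,0,0],0]
    - [[0,0,0],0]

```text
time_s: 13.0
eef_pos: [0.5497, 0.2255, 0.2663]
orientation: [-0.881, -3.015, 0.001]
wrist_force: [-0.5, 0.7, 0.2]
grip_width: 0.0356
finger_force: 30.0
```

Run:
```python
from h import *
im=save("wrist","w5");cv2.imwrite("pics/c5.png",cv2.resize(im[190:310,240:400,::-1],(640,480),interpolation=3))
goal([.511,-.273,.262],[.0119,-.0189])
```

```text
shift [-23.58 -44.08   0.45] twist -64.8 tcp [0.5498 0.2254 0.2664] q7 0.53 w 0.0357 tilt [-0.0005 -0.0003]
```

View pics/c5.png

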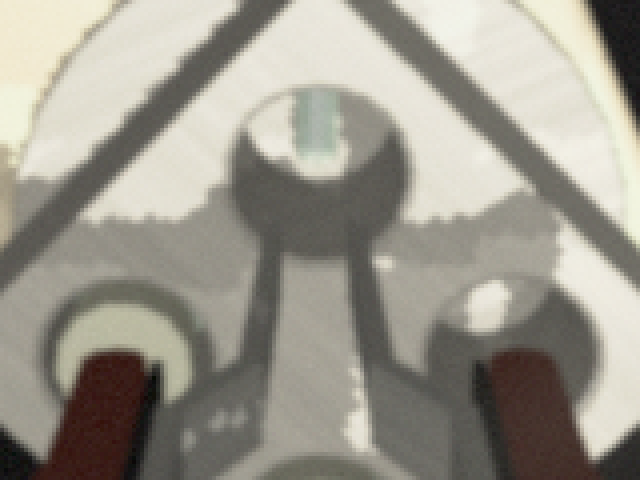

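The bar is still in its well at (319,220). The tips stalled about 11 mm apart even with 30 N at the fingers, so the pads are probably bearing on the stiff bow. I'll put the tongs back in the slot and regrip them lower, at the shoulder.

Run:
```python
from h import *
goal([.4763,-.107,.262],[-.0460,.0757])
```

```text
shift [-11.72 -31.97   0.45] twist -63.9 tcp [0.5498 0.2254 0.2664] q7 0.53 w 0.0357 tilt [-0.0005 -0.0003]
```

Call:
arm_command:
  plan:
    - [[-1.2,-3.2,0],-6]
    - [[-2.6,-7,0],-13]
    - [[-4,-11,0],-20]
    - [[-5.4,-15,0],-27]
    - [[-6,-17,0],-32]

```text
time_s: 13.55
eef_pos: [0.508, 0.0457, 0.2667]
orientation: [-0.016, -3.141, 0.002]
wrist_force: [0.4, 0.1, -0.4]
grip_width: 0.0355
finger_force: 30.0
```

Run:
```python
from h import *
goal([.4763,-.107,.262],[-.0460,.0757])
```

```text
shift [  3.01 -15.3    0.49] twist -31.9 tcp [0.508  0.0457 0.2667] q7 1.36 w 0.0355 tilt [-0.0002 -0.0012]
```

Call:
arm_command:
  plan:
    - [[0.7,-4,0.4],-8]
    - [[1.5,-8,0.4],-16]
    - [[2.3,-12,0.4],-24]
    - [[3,-15.3,0.4],-31.9]
    - [[3,-15.3,0.4],-31.9]

```text
time_s: 14.05
eef_pos: [0.4758, -0.108, 0.2628]
orientation: [0.842, -3.026, 0.002]
wrist_force: [0.2, -1.0, -0.2]
grip_width: 0.0356
finger_force: 30.0
```

Call:
arm_command:
  plan:
    - [[0,0,2],0]
    - [[0,0,5],0]
    - [[0,0,8],0]
    - [[0,0,8],0]
    - [[0,0,8],0]

```text
time_s: 14.55
eef_pos: [0.4774, -0.1022, 0.183]
orientation: [0.847, -3.025, -0.0]
wrist_force: [1.5, -0.3, -0.9]
grip_width: 0.0355
finger_force: 30.0
```

Call:
arm_command:
  plan:
    - [[0,0,0],0]
    - [[0,0,0],0]
    - [[0,0,0],0]
    - [[0,0,0],0]
    - [[0,0,0],0]

```text
time_s: 15.05
eef_pos: [0.4774, -0.1027, 0.183]
orientation: [-0.847, 3.025, -0.0]
wrist_force: [1.1, -0.0, -0.8]
grip_width: 0.0355
finger_force: 30.0
```

Run:
```python
from h import *
goal([.4763,-.107,.0735],[-.0460,.0757])
```

```text
shift [ 0.32 -0.3  10.95] twist 0.0 tcp [ 0.4774 -0.1027  0.183 ] q7 2.24 w 0.0355 tilt [ 0.0006 -0.    ]
```

Call:
arm_command:
  plan:
    - [[0.3,-0.3,1],0]
    - [[0.3,-0.3,2.5],0]
    - [[0.3,-0.3,4],0]
    - [[0.3,-0.3,4],0]
    - [[0.3,-0.3,4],0]

```text
time_s: 15.55
eef_pos: [0.4759, -0.1071, 0.1423]
orientation: [0.847, -3.024, -0.0]
wrist_force: [0.1, -0.0, -0.5]
grip_width: 0.0358
finger_force: 30.0
```

Run:
```python
from h import *
goal([.4763,-.107,.0735],[-.0460,.0757])
```

```text
shift [-0.04 -0.02  6.88] twist 0.0 tcp [ 0.4759 -0.1071  0.1423] q7 2.26 w 0.0358 tilt [-0.0011 -0.    ]
```

Call:
arm_command:
  plan:
    - [[0,0,2],0]
    - [[0,0,4],0]
    - [[0,0,5.5],0]
    - [[0,0,6.4],0]
    - [[0,0,6.8],0]

```text
time_s: 16.05
eef_pos: [0.4763, -0.1069, 0.0744]
orientation: [0.848, -3.025, -0.0]
wrist_force: [-0.1, 0.2, -0.0]
grip_width: 0.036
finger_force: 30.0
```

Call:
arm_command:
  plan:
    - [[0,0,0],0]
    - [[0,0,0],0]
    - [[0,0,0],0]
    - [[0,0,0],0]
    - [[0,0,0],0]
  jaw: 70

```text
time_s: 16.55
eef_pos: [0.4765, -0.1068, 0.075]
orientation: [-0.848, 3.024, -0.0]
wrist_force: [-0.3, 0.5, 0.1]
grip_width: 0.0611
finger_force: 0.0
```

Call:
arm_command:
  plan:
    - [[0,0,0.5],0]
    - [[0,0,0.9],0]
    - [[0,0,0.9],0]
    - [[0,0,0.9],0]
    - [[0,0,0.9],0]

```text
time_s: 17.05
eef_pos: [0.4763, -0.1068, 0.0656]
orientation: [0.848, -3.025, -0.0]
wrist_force: [-0.7, -0.2, -0.8]
grip_width: 0.0617
finger_force: 0.0
```

Run:
```python
from h import *
goal([.4763,-.107,.0633],[-.0460,.0757])
```

```text
shift [ 0.01 -0.01  0.23] twist 0.0 tcp [ 0.4763 -0.1068  0.0656] q7 2.29 w 0.0617 tilt [-0.0001 -0.    ]
```

Call:
arm_command:
  plan:
    - [[0,0,0.2],0]
    - [[0,0,0.2],0]
    - [[0,0,0.2],0]
    - [[0,0,0.2],0]
    - [[0,0,0.2],0]
  jaw: 43

```text
time_s: 17.55
eef_pos: [0.4762, -0.1068, 0.0636]
orientation: [0.848, -3.025, -0.0]
wrist_force: [0.5, -0.7, -0.2]
grip_width: 0.0378
finger_force: 6.2
```

Call:
arm_command:
  plan:
    - [[0,0,0],0]
    - [[0,0,0],0]
    - [[0,0,0],0]
    - [[0,0,0],0]
    - [[0,0,0],0]

```text
time_s: 18.05
eef_pos: [0.4763, -0.1068, 0.0637]
orientation: [-0.848, 3.025, -0.0]
wrist_force: [0.2, 0.1, -1.0]
grip_width: 0.0378
finger_force: 6.2
```

Call:
arm_command:
  plan:
    - [[0,0,0],0]
    - [[0,0,0],0]
    - [[0,0,0],0]
    - [[0,0,0],0]
    - [[0,0,0],0]
  jaw: 0

```text
time_s: 18.55
eef_pos: [0.4763, -0.1068, 0.0636]
orientation: [-0.848, 3.025, -0.0]
wrist_force: [-0.4, -0.2, -1.9]
grip_width: 0.035
finger_force: 29.9
```

Call:
arm_command:
  plan:
    - [[0,0,0],0]
    - [[0,0,0],0]
    - [[0,0,0],0]
    - [[0,0,0],0]
    - [[0,0,0],0]
  jaw: 60

```text
time_s: 19.05
eef_pos: [0.4763, -0.1068, 0.0637]
orientation: [-0.848, 3.025, -0.0]
wrist_force: [0.4, 0.8, -0.1]
grip_width: 0.0527
finger_force: 0.0
```

Call:
arm_command:
  plan:
    - [[0,0,0.25],0]
    - [[0,0,0.25],0]
    - [[0,0,0.25],0]
    - [[0,0,0.25],0]
    - [[0,0,0.25],0]

```text
time_s: 19.55
eef_pos: [0.4763, -0.1068, 0.0612]
orientation: [-0.848, 3.025, -0.0]
wrist_force: [-0.7, -1.2, 0.2]
grip_width: 0.0527
finger_force: 0.0
```

Call:
arm_command:
  plan:
    - [[0,0,0],0]
    - [[0,0,0],0]
    - [[0,0,0],0]
    - [[0,0,0],0]
    - [[0,0,0],0]
  jaw: 0

```text
time_s: 20.05
eef_pos: [0.4762, -0.1068, 0.0611]
orientation: [0.848, -3.025, -0.0]
wrist_force: [0.7, 0.8, -0.7]
grip_width: 0.0353
finger_force: 30.0
```

Call:
arm_command:
  plan:
    - [[0,0,0],0]
    - [[0,0,0],0]
    - [[0,0,0],0]
    - [[0,0,0],0]
    - [[0,0,0],0]

```text
time_s: 20.55
eef_pos: [0.4763, -0.1068, 0.0612]
orientation: [-0.848, 3.025, -0.0]
wrist_force: [0.2, 0.2, -0.7]
grip_width: 0.0354
finger_force: 30.0
```

Run:
```python
from h import *
from itertools import groupby
def cls(p):
    b,g,r=map(int,p)
    return 'R' if r>g+18 and r>b+18 and r<140 else ('#' if max(b,g,r)<60 else ('m' if max(b,g,r)<120 else 'S'))
im=cv2.imread("pics/w3.png");im=cv2.medianBlur(im,3)
for r in range(250,378,6):
    s=''.join(cls(im[r,c]) for c in range(200,440));out='';c=200
    for k,g in groupby(s):
        n=len(list(g))
        if n>2:out+=f"{k}{c}-{c+n-1} "
        c+=n
    print(r,out)
```

```text
250 #200-225 S229-237 #240-297 S300-303 #306-330 S333-336 #339-439 
256 #200-215 R216-223 S224-234 #237-296 S299-303 #306-330 S333-337 #340-439 
262 #200-210 S214-230 R231-235 S236-242 #245-295 m296-298 S299-303 #306-329 m330-332 S333-338 #341-439 
268 #200-207 S210-224 S231-239 #242-295 S298-303 #306-330 m331-333 S334-339 #342-439 
274 #200-202 S206-220 S227-236 #239-294 S297-302 #305-331 S334-340 m341-343 #344-439 
280 S202-218 R219-221 S222-233 #236-255 R257-273 #275-291 m292-294 S295-302 #305-332 S335-343 m344-347 #348-363 R365-381 #383-439 
286 S202-218 S221-232 #235-253 R255-273 #274-282 m283-285 S286-302 #304-314 m315-317 S318-322 #325-332 m333-335 S336-352 m353-355 #356-364 R365-383 #385-439 
292 S203-231 #233-251 R252-271 #272-274 S277-302 #304-314 m315-317 S318-322 m323-325 #326-333 S336-361 #364-366 R367-386 #388-439 
298 S203-218 S221-228 #231-248 R250-270 #271-273 S276-301 #304-314 m315-317 S318-322 m323-325 #326-334 S336-363 #365-367 R369-388 #390-439 
304 #200-202 S204-225 #228-246 R248-268 #269-272 S275-297 #300-314 m315-317 S318-324 #327-337 m338-340 S341-364 #367-36
[... 765 characters left out ...]
-258 #259-266 S268-279 m280-282 #283-311 S313-328 #331-357 S360-372 #375-380 R381-407 #408-439 
346 #200-231 R232-256 #257-265 S267-278 m279-282 #283-297 m298-302 #303-307 m308-332 #333-336 #340-356 m357-360 S361-374 #376-381 R382-407 #408-439 
352 #200-231 R232-255 #256-264 S266-311 m312-330 S331-375 #377-382 R384-406 #407-439 
358 #200-221 R224-228 m229-231 R232-254 #257-264 S266-311 m312-329 S330-374 #376-381 R384-407 R409-415 #417-439 
364 #200-218 S221-231 R232-255 #258-265 S267-311 m312-329 S330-374 #376-382 R383-406 S407-417 #420-439 
370 #200-216 S219-232 R233-255 #258-265 S267-311 m312-329 S330-374 #376-381 R383-405 S406-420 #422-439 
376 #200-215 S217-224 m227-412 S414-421 #423-439
```

Call:
arm_command:
  plan:
    - [[0,0,-2],0]
    - [[0,0,-5],0]
    - [[0,0,-8],0]
    - [[0,0,-11],0]
    - [[0,0,-11],0]

```text
time_s: 21.05
eef_pos: [0.4788, -0.1073, 0.1748]
orientation: [-0.845, 3.019, -0.004]
wrist_force: [0.3, 0.8, -1.2]
grip_width: 0.0354
finger_force: 30.0
```

```bash
cat > runs.py <<'E'
from h import *
from itertools import groupby
def runs(name,rows,lo=200,hi=440):
    im=cv2.medianBlur(cv2.imread(f"pics/{name}.png"),3)
    def cls(p):
        b,g,r=map(int,p)
        return 'R' if r>g+18 and r>b+18 and r<140 else ('#' if max(b,g,r)<60 else ('m' if max(b,g,r)<120 else 'S'))
    for r in rows:
        s=''.join(cls(im[r,c]) for c in range(lo,hi));out='';c=lo
        for k,g in groupby(s):
            n=len(list(g))
            if n>2:out+=f"{k}{c}-{c+n-1} "
            c+=n
        print(r,out)
E
python3 - <<'E'
from runs import *
save("wrist","w6");s=manip.read_state();print(s["eef_pos"],s["grip_width"])
runs("w6",range(215,385,8))
E
```

```text
[ 0.47758179 -0.10695765  0.17282569] 0.03530201671122865
215 #200-269 S272-291 m292-351 S352-371 #373-439 
223 #200-269 S272-291 m292-350 S351-370 #373-439 
231 #200-269 S271-291 m292-296 S297-344 m345-350 S351-370 #372-439 
239 #200-269 S272-286 m287-291 S292-350 m351-355 S356-370 #372-439 
247 #200-273 S275-366 #369-439 
255 #200-293 m294-298 #299-301 m302-305 S306-311 m312-324 S325-331 m332-366 #367-439 
263 #200-217 R218-225 #227-302 S305-310 #313-323 S326-331 #334-439 
271 #200-210 S214-223 #226-300 S303-309 #312-323 S326-333 #336-439 
279 #200-205 S208-219 #222-259 R261-276 #278-299 S302-308 #311-324 m325-327 S328-335 #338-360 R362-377 #380-439 
287 S203-214 R215-217 R220-225 #227-256 R258-276 #277-297 S300-307 #310-326 S329-337 #340-361 R363-380 #383-439 
295 S200-210 R211-214 S215-225 #228-253 R255-274 #275-287 m288-291 S292-306 #309-327 m328-330 S331-345 m346-349 #350-363 R365-383 m384-386 #387-439 
303 #204-207 S210-221 #224-250 R252-272 #273-276 m277-279 S280-305 #308-329 S331-358 m359-361 #362-365 R367-386 #389-439 
311 #200-202 S205-216 #220-245 R247-269 #270-273 S276-3
[... 391 characters left out ...]
-316 m317-319 S320-326 m327-329 #330-352 S355-368 #371-374 R375-406 #408-439 
343 #200-236 R237-261 #262-266 S268-280 m281-283 #284-315 m316-318 S319-327 m328-331 #332-354 S357-370 #372-376 R377-401 #402-439 
351 #200-237 R238-259 #260-264 S266-279 m280-282 #283-315 m316-331 #332-355 m356-358 S359-372 #374-378 R379-400 #401-439 
359 #200-227 R229-236 R238-259 m260-263 S264-277 m278-281 #282-312 m313-315 S316-329 #332-357 S360-375 m376-378 R379-409 #411-439 
367 #200-224 S227-238 R239-259 S262-276 m277-279 #280-310 m311-332 #333-358 m359-361 S362-378 R379-399 S400-412 #415-439 
375 #200-222 S224-231 m234-404 S407-414 #417-439 
383 #200-220 S222-228 m231-378 S379-395 m396-407 S408-416 #418-439
```

Closed at 35.35 mm, the tips are now about 8.2 mm apart, against about 10.5 mm with the higher grip. Gripping lower does help. I'll go back into the slot and regrip about 3.5 mm lower still for a real margin on the bar.

Call:
arm_command:
  plan:
    - [[0,0,3],0]
    - [[0,0,6],0]
    - [[0,0,9],0]
    - [[0,0,10.6],0]
    - [[0,0,10.9],0]

```text
time_s: 21.6
eef_pos: [0.4749, -0.1066, 0.06]
orientation: [0.847, -3.022, -0.002]
wrist_force: [-2.8, 2.5, 17.5]
grip_width: 0.0353
finger_force: 29.8
```

Call:
arm_command:
  plan:
    - [[0,0,0],0]
    - [[0,0,0],0]
    - [[0,0,0],0]
    - [[0,0,0],0]
    - [[0,0,0],0]
  jaw: 60

```text
time_s: 22.1
eef_pos: [0.4763, -0.1068, 0.0622]
orientation: [-0.848, 3.025, -0.0]
wrist_force: [0.0, -0.3, 0.1]
grip_width: 0.0525
finger_force: 0.0
```

Call:
arm_command:
  plan:
    - [[0,0,0.4],0]
    - [[0,0,0.4],0]
    - [[0,0,0.4],0]
    - [[0,0,0.4],0]
    - [[0,0,0.4],0]

```text
time_s: 22.6
eef_pos: [0.4763, -0.1068, 0.0582]
orientation: [-0.848, 3.025, -0.0]
wrist_force: [0.5, 0.5, 0.0]
grip_width: 0.053
finger_force: 0.0
```

Call:
arm_command:
  plan:
    - [[0,0,0],0]
    - [[0,0,0],0]
    - [[0,0,0],0]
    - [[0,0,0],0]
    - [[0,0,0],0]
  jaw: 0

```text
time_s: 23.1
eef_pos: [0.4762, -0.1068, 0.0581]
orientation: [0.848, -3.025, -0.0]
wrist_force: [-0.1, 0.4, -1.2]
grip_width: 0.0351
finger_force: 30.0
```

Call:
arm_command:
  plan:
    - [[0,0,-2],0]
    - [[0,0,-5],0]
    - [[0,0,-9],0]
    - [[0,0,-13],0]
    - [[0,0,-17],0]

```text
time_s: 23.6
eef_pos: [0.4758, -0.1068, 0.2297]
orientation: [0.847, -3.025, -0.0]
wrist_force: [0.9, -0.1, -1.3]
grip_width: 0.0347
finger_force: 30.0
```

Run:
```python
from runs import *
save("wrist","w7");s=manip.read_state();print(s["eef_pos"],s["grip_width"])
runs("w7",range(246,276,3),280,360)
runs("w7",range(300,350,12))
goal([.5495,.2258,.262],[.540,.842])
```

```text
[ 0.47943292 -0.10747964  0.23606628] 0.03486220280468669
246 #280-359 
249 #280-310 m311-313 S314-316 #319-325 S328-330 m331-333 #334-359 
252 #280-310 S313-317 #319-324 S327-331 #334-359 
255 #280-309 S312-317 #320-324 S327-331 #334-359 
258 #280-308 m309-311 S312-316 #319-324 S327-332 #335-359 
261 #280-308 S311-316 #319-324 m325-327 S328-332 #335-359 
264 #280-307 S310-316 #319-324 m325-327 S328-333 #336-359 
267 #280-306 S309-316 #319-325 S328-334 #337-359 
270 #280-305 S308-315 m316-318 #319-325 S328-334 #337-359 
273 #280-305 S308-315 #318-325 m326-328 S329-335 #338-359 
300 S200-207 S212-224 #227-252 R253-273 #274-282 m283-285 S286-310 m315-317 S318-321 m322-324 #325-329 S332-354 m355-357 #358-364 R365-384 #387-439 
312 S200-207 S210-221 #224-245 R247-270 #271-274 S277-308 #311-314 S317-322 m323-325 #326-330 S333-363 R368-391 #393-439 
324 S200-214 #217-237 R239-267 #268-271 S273-293 m294-296 #297-310 m311-313 S314-324 m325-328 #329-343 m344-346 S347-366 R372-399 #401-439 
336 R200-208 #210-232 R233-263 #265-267 S270-284 #287-310 m311-313 S314-325 m326-328 #329-353 m354-356 S357-369 #371-374 R375-405 #406-439 
348 #200-238 R239-260 #262-264 S266-281 m282-284 #285-309 m310-312 S313-328 #331-355 m356-358 S359-372 #374-377 R378-400 #401-439 
shift [-23.31  24.84  -2.54] twist 63.9 tcp [ 0.4794 -0.1075  0.2361] q7 2.24 w 0.0349 tilt [ 0.0096 -0.0005]
```

Call:
arm_command:
  plan:
    - [[-2,2,-0.5],6]
    - [[-5,5,-1],13]
    - [[-8,8,-1.5],20]
    - [[-11,11.3,-2],27]
    - [[-13,13.8,-2.5],33]
  jaw: 43

```text
time_s: 24.15
eef_pos: [0.5157, 0.0818, 0.2531]
orientation: [0.05, 3.141, 0.001]
wrist_force: [0.2, 0.1, -0.5]
grip_width: 0.0381
finger_force: 6.2
```

Run:
```python
from h import *
goal([.5495,.2258,.24],[.540,.842])
```

```text
shift [-2.91 14.5   1.32] twist 30.8 tcp [0.5157 0.0818 0.2531] q7 1.28 w 0.0381 tilt [0.     0.0008]
```

Call:
arm_command:
  plan:
    - [[-0.7,3.5,0],7]
    - [[-1.4,7,0],14]
    - [[-2.1,11,0],21]
    - [[-2.9,14.5,1],28]
    - [[-2.9,14.5,1.3],30.8]

```text
time_s: 24.65
eef_pos: [0.548, 0.2291, 0.2386]
orientation: [-0.873, -3.016, -0.002]
wrist_force: [-0.1, -0.8, -0.7]
grip_width: 0.0384
finger_force: 6.2
```

Call:
arm_command:
  plan:
    - [[0,0,0],0]
    - [[0,0,0],0]
    - [[0,0,0],0]
    - [[0,0,0],0]
    - [[0,0,0],0]

```text
time_s: 25.15
eef_pos: [0.5491, 0.2221, 0.2405]
orientation: [0.88, 3.015, 0.001]
wrist_force: [-0.0, -1.0, -0.3]
grip_width: 0.0382
finger_force: 6.2
```

Run:
```python
from runs import *
save("wrist","w8");goal([.5495,.2258,.160],[.540,.842])
runs("w8",range(240,262,3),280,360)
```

```text
shift [0.16 0.32 8.05] twist 0.2 tcp [0.5491 0.2222 0.2405] q7 0.55 w 0.0382 tilt [0.0005 0.0003]
240 S280-300 m301-315 S316-331 m332-347 S348-359 
243 S280-298 m299-347 S348-359 
246 S280-298 m299-347 S348-359 
249 S280-299 m300-347 S348-359 
252 S280-300 m301-346 S347-359 
255 S280-300 m301-344 S345-359 
258 S280-300 m301-342 S343-359 
261 S280-299 m300-341 S342-359
```

Run:
```python
from h import *
g=cv2.cvtColor(cv2.imread("pics/w8.png"),cv2.COLOR_BGR2GRAY)
for r in(252,258,264,270):print(r,g[r-1:r+2,288:350].mean(0).astype(int))
```

```text
252 [144 145 144 146 144 144 144 141 143 142 138 131 122 108  96  97  95  95
  92  88  86  86  86  86  85  86  86  86  88  87  88  88  87  87  86  88
  88  89  92  89  91  92  91  92  91  92  91  88  83  82  82  81  82  85
  87  89  91  99 112 128 135 140]
258 [146 146 145 145 149 149 146 145 145 142 144 138 122 103  95  97  95  93
  91  91  90  90  90  87  88  90  90  89  92  90  91  91  90  90  90  90
  92  92  91  92  90  89  90  90  90  90  91  87  84  82  81  81  83  93
 114 127 138 143 146 144 143 143]
264 [145 146 146 148 153 156 153 147 145 144 137 122 101  97  94  96  92  93
 113 138 146 143 138 137 132 127 121 116 113 105 105 101  99  97  96  96
  96  97  97  99  98  98 102 105 112 117 118 107  90  83  82  81  84  94
 118 140 146 151 153 150 147 145]
270 [141 141 141 143 145 147 144 146 141 132 110  90  84  86  86  81  80  89
 124 154 161 161 161 162 160 160 158 161 159 159 158 157 158 158 156 157
 157 160 161 161 159 156 149 147 146 147 140 121  93  81  81  82  82  86
  99 123 143 143 146 147 151 155]
```

Call:
arm_command:
  plan:
    - [[0.1,0.18,0],0]
    - [[0.1,0.18,1.5],0]
    - [[0.1,0.18,3.5],0]
    - [[0.1,0.18,5.5],0]
    - [[0.1,0.18,7],0]

```text
time_s: 25.7
eef_pos: [0.5486, 0.2248, 0.169]
orientation: [-0.878, -3.016, 0.001]
wrist_force: [0.1, -0.0, -1.0]
grip_width: 0.0375
finger_force: 6.2
```

Call:
arm_command:
  plan:
    - [[0,0,0.3],0]
    - [[0,0,0.6],0]
    - [[0,0,0.8],0]
    - [[0,0,1.0],0]
    - [[0,0,1.0],0]

```text
time_s: 26.2
eef_pos: [0.5492, 0.2249, 0.1605]
orientation: [0.879, 3.016, 0.001]
wrist_force: [0.6, 0.2, -0.1]
grip_width: 0.0378
finger_force: 6.2
```

Run:
```python
from h import *
goal([.5495,.2258,.160],[.540,.842]);print(manip.read_state()["wrist_force"])
```

```text
shift [0.03 0.09 0.05] twist 0.2 tcp [0.5492 0.2249 0.1605] q7 0.55 w 0.0378 tilt [0.0005 0.0003]
[ 0.56593865  0.19952692 -0.14911896]
```

Call:
arm_command:
  plan:
    - [[0,0,0.05],0]
    - [[0,0,0.05],0]
    - [[0,0,0.05],0]
    - [[0,0,0.05],0]
    - [[0,0,0.05],0]
  jaw: 41

```text
time_s: 26.7
eef_pos: [0.5491, 0.2248, 0.1597]
orientation: [0.879, 3.016, 0.0]
wrist_force: [0.4, -0.9, -1.1]
grip_width: 0.036
finger_force: 12.1
```

Call:
arm_command:
  plan:
    - [[0,0,0],0]
    - [[0,0,0],0]
    - [[0,0,0],0]
    - [[0,0,0],0]
    - [[0,0,0],0]
  jaw: 39

```text
time_s: 27.2
eef_pos: [0.549, 0.2248, 0.1596]
orientation: [-0.879, -3.016, -0.0]
wrist_force: [-0.0, -0.6, -0.4]
grip_width: 0.0352
finger_force: 29.9
```

Call:
arm_command:
  plan:
    - [[0,0,0],0]
    - [[0,0,0],0]
    - [[0,0,0],0]
    - [[0,0,0],0]
    - [[0,0,0],0]
  jaw: 0

```text
time_s: 27.7
eef_pos: [0.549, 0.2248, 0.1597]
orientation: [-0.879, -3.016, -0.0]
wrist_force: [0.2, -0.1, -0.1]
grip_width: 0.0352
finger_force: 29.9
```

Call:
arm_command:
  plan:
    - [[0,0,-0.2],0]
    - [[0,0,-0.5],0]
    - [[0,0,-1],0]
    - [[0,0,-1.5],0]
    - [[0,0,-2],0]

```text
time_s: 28.2
eef_pos: [0.5491, 0.2248, 0.1803]
orientation: [0.879, 3.016, 0.0]
wrist_force: [0.1, -0.3, -0.7]
grip_width: 0.0351
finger_force: 29.9
```

Call:
arm_command:
  plan:
    - [[0,0,-1],0]
    - [[0,0,-2],0]
    - [[0,0,-3.5],0]
    - [[0,0,-5],0]
    - [[0,0,-6],0]

```text
time_s: 28.7
eef_pos: [0.5495, 0.225, 0.2416]
orientation: [0.879, 3.015, 0.002]
wrist_force: [0.8, 0.4, -0.4]
grip_width: 0.0352
finger_force: 29.9
```

Run:
```python
from runs import *
save("wrist","w9");s=manip.read_state();print(s["eef_pos"],s["grip_width"],s["time_s"])
im=cv2.imread("pics/w9.png")
for r in range(212,276,5):print(r,' '.join("%d,%d,%d"%tuple(im[r-1:r+2,c:c+3].mean((0,1))[::-1]) for c in range(297,345,3)))
```

```text
[0.55021643 0.22526014 0.24287005] 0.03552572495556417 28.75
212 204,201,188 230,227,215 228,224,212 229,226,215 229,226,214 227,224,211 228,224,213 229,226,213 229,225,213 229,226,214 229,226,214 229,226,214 232,228,217 231,228,216 221,218,204 159,156,144
217 227,224,211 229,226,214 231,228,217 229,226,214 228,224,211 228,225,212 227,223,211 224,222,207 226,222,209 227,224,212 228,225,213 229,225,214 229,226,215 230,227,216 231,228,217 230,227,215
222 228,224,213 228,224,212 221,218,204 205,201,186 204,199,184 215,211,197 223,219,205 219,215,202 196,192,178 153,150,139 158,154,143 178,175,161 211,207,193 228,225,212 229,226,214 230,227,216
227 221,218,203 199,194,181 213,210,194 222,219,204 224,221,207 224,220,206 226,223,209 228,224,211 227,224,211 199,195,181 150,146,136 144,141,132 145,141,131 163,161,148 209,205,191 228,225,213
232 161,157,146 116,113,106 161,158,146 186,182,168 167,163,151 179,176,163 197,193,179 220,216,201 226,223,210 209,206,192 155,151,140 144,142,131 145,142,132 122,119,111 111,108,100 192,188,175
237 99,97,90 83,83,76 103,101,94 142,139,129 153,150,139 15
[... 647 characters left out ...]
94 90,89,82 88,88,81 83,83,79 96,101,93 139,151,137 161,171,160 168,177,167 158,171,157 125,133,121 82,82,76 86,84,80 98,97,89 125,122,114 145,141,132
262 146,143,132 138,136,125 122,120,111 89,89,84 83,83,78 97,102,92 140,153,139 163,173,162 168,177,166 158,170,156 123,132,119 82,81,77 91,89,84 160,156,145 155,151,140 179,175,162
267 148,145,135 151,147,136 141,138,128 93,92,87 80,80,75 111,117,106 146,160,144 164,174,162 168,177,167 159,171,156 136,144,130 83,82,77 85,84,79 124,122,113 148,144,134 147,144,134
272 149,146,135 161,157,146 118,115,108 86,86,81 78,78,73 126,131,119 154,167,152 164,174,162 168,176,165 159,172,155 149,155,142 84,84,79 83,82,78 114,112,105 167,163,152 161,157,146
```

The bar is now held: greenish pixels lie between the tips at rows 245–272, columns 313–328, and the well floor is clear. Next I'll carry it to the dish.

Run:
```python
from h import *
goal([.511,-.273,.25],[-.0460,.0757])
```

```text
shift [-23.47 -44.13  -0.83] twist -63.8 tcp [0.5502 0.2253 0.2429] q7 0.54 w 0.0355 tilt [0.0035 0.002 ]
```

Call:
arm_command:
  plan:
    - [[-0.5,-1,-0.4],-2]
    - [[-1.5,-3,-0.8],-6]
    - [[-3,-5.6,-0.8],-11]
    - [[-4.5,-8.5,-0.8],-16]
    - [[-6,-11.3,-0.8],-21]

```text
time_s: 29.25
eef_pos: [0.5386, 0.096, 0.2476]
orientation: [-0.308, -3.126, 0.0]
wrist_force: [0.1, -0.3, -1.1]
grip_width: 0.0352
finger_force: 29.9
```

Run:
```python
from h import *
goal([.511,-.273,.25],[-.0460,.0757])
```

```text
shift [ -4.51 -36.73  -0.24] twist -42.6 tcp [0.5386 0.096  0.2476] q7 1.11 w 0.0352 tilt [-0.0001 -0.0001]
```

Call:
arm_command:
  plan:
    - [[-0.4,-3,0],-4]
    - [[-0.8,-6.2,0],-8]
    - [[-1.2,-9.5,0],-12]
    - [[-1.6,-12.8,0],-16]
    - [[-2,-16,0],-20]

```text
time_s: 29.75
eef_pos: [0.5262, -0.065, 0.2477]
orientation: [0.237, -3.133, 0.0]
wrist_force: [0.5, -0.9, -1.6]
grip_width: 0.0352
finger_force: 29.9
```

Run:
```python
from h import *
goal([.511,-.273,.25],[-.0460,.0757])
```

```text
shift [  4.64 -20.33  -0.23] twist -22.6 tcp [ 0.5262 -0.065   0.2477] q7 1.76 w 0.0352 tilt [-0. -0.]
```

Call:
arm_command:
  plan:
    - [[0.7,-3.2,0],-4]
    - [[1.5,-6.6,0],-8]
    - [[2.3,-10,0],-12]
    - [[3.1,-13.5,0],-17]
    - [[3.8,-17,0],-20]

```text
time_s: 30.25
eef_pos: [0.5137, -0.2387, 0.2476]
orientation: [0.778, -3.044, -0.0]
wrist_force: [0.5, 0.3, 0.2]
grip_width: 0.0356
finger_force: 29.9
```

Call:
arm_command:
  plan:
    - [[-0.2,-2,0],0]
    - [[-0.4,-3.4,0],0]
    - [[-0.4,-3.4,0],0]
    - [[-0.4,-3.4,0],0]
    - [[-0.4,-3.4,0],0]

```text
time_s: 30.75
eef_pos: [0.534, -0.2636, 0.2475]
orientation: [0.776, -3.044, -0.001]
wrist_force: [-0.0, -0.6, 0.1]
grip_width: 0.0352
finger_force: 29.9
```

Run:
```python
from h import *
im=save("wrist","w10");print(manip.read_state()["grip_width"])
for r in range(242,276,5):print(r,' '.join("%d,%d,%d"%tuple(im[r-1:r+2,c:c+3].mean((0,1))) for c in range(303,340,3)))
goal([.511,-.273,.0590],[-.0460,.0757])
```

```text
0.03514506431375248
242 58,57,57 59,57,57 59,58,58 59,58,58 69,71,68 79,83,79 80,83,79 74,78,74 62,60,61 60,57,58 58,57,58 60,59,59 59,58,58
247 59,57,58 62,62,61 82,80,78 112,118,109 184,199,182 210,221,209 216,225,216 217,228,216 179,194,177 82,83,80 70,69,68 60,58,58 59,58,59
252 59,57,58 86,84,82 157,155,146 161,166,156 218,231,217 249,252,248 253,254,253 249,252,249 208,220,205 158,159,149 121,120,115 59,58,59 59,57,58
257 59,58,58 111,110,104 157,157,147 158,163,151 221,234,220 250,252,249 253,254,252 248,252,248 203,214,200 157,156,148 138,137,130 65,63,63 59,58,59
262 67,67,65 140,140,131 157,157,147 155,161,150 223,236,222 250,252,250 253,254,252 247,252,247 197,209,194 155,154,145 151,150,142 81,80,78 59,57,59
267 89,89,85 155,154,145 153,153,144 156,163,150 226,238,225 251,253,250 252,254,252 246,251,246 189,202,187 151,150,142 157,155,147 110,108,104 61,58,59
272 123,122,116 158,157,148 147,147,138 152,160,148 228,240,228 251,253,251 252,254,252 245,251,245 183,196,181 143,143,135 158,156,149 136,135,128 64,61,62
shift [ 2.46  0.27 18.86] twist -2.7 tcp [ 0.534  -0.2638  0.2476] q7 2.49 w 0.0351 tilt [-0.0003  0.0007]
```

Call:
arm_command:
  plan:
    - [[1.2,0.1,1],0]
    - [[2.4,0.3,3],0]
    - [[2.4,0.3,6],0]
    - [[2.4,0.3,9],0]
    - [[2.4,0.3,12],0]

```text
time_s: 31.3
eef_pos: [0.5101, -0.274, 0.1264]
orientation: [0.773, -3.045, -0.0]
wrist_force: [1.0, 0.7, -0.9]
grip_width: 0.0351
finger_force: 29.9
```

Call:
arm_command:
  plan:
    - [[0,0,1.5],0]
    - [[0,0,3],0]
    - [[0,0,4],0]
    - [[0,0,5],0]
    - [[0,0,5.5],0]

```text
time_s: 31.8
eef_pos: [0.5113, -0.274, 0.072]
orientation: [0.774, -3.045, -0.0]
wrist_force: [1.2, -1.2, -0.5]
grip_width: 0.035
finger_force: 29.9
```

Run:
```python
from h import *
goal([.511,-.273,.0590],[-.0460,.0757]);print(manip.read_state()["wrist_force"])
```

```text
shift [-0.03  0.1   1.3 ] twist -2.8 tcp [ 0.5113 -0.274   0.072 ] q7 2.56 w 0.035 tilt [-0.0002  0.0001]
[ 1.16332653 -1.21415434 -0.45594908]
```

Call:
arm_command:
  plan:
    - [[0,0,0.4],0]
    - [[0,0,0.7],0]
    - [[0,0,1.0],0]
    - [[0,0,1.2],0]
    - [[0,0,1.2],0]

```text
time_s: 32.3
eef_pos: [0.5114, -0.2741, 0.0605]
orientation: [0.774, -3.045, -0.0]
wrist_force: [0.4, -0.5, -0.4]
grip_width: 0.0357
finger_force: 29.9
```

Call:
arm_command:
  plan:
    - [[0,0,0.05],0]
    - [[0,0,0.05],0]
    - [[0,0,0.1],0]
    - [[0,0,0.1],0]
    - [[0,0,0.1],0]

```text
time_s: 32.8
eef_pos: [0.5115, -0.2741, 0.0597]
orientation: [-0.774, 3.045, -0.0]
wrist_force: [-0.2, -0.5, 0.1]
grip_width: 0.0354
finger_force: 29.9
```

Call:
arm_command:
  plan:
    - [[0,0,0.06],0]
    - [[0,0,0.06],0]
    - [[0,0,0.06],0]
    - [[0,0,0.06],0]
    - [[0,0,0.06],0]

```text
time_s: 33.3
eef_pos: [0.5115, -0.2741, 0.059]
orientation: [-0.773, 3.045, 0.0]
wrist_force: [-0.2, 0.1, -0.6]
grip_width: 0.0353
finger_force: 29.9
```

Call:
arm_command:
  plan:
    - [[0,0,0],0]
    - [[0,0,0],0]
    - [[0,0,0],0]
    - [[0,0,0],0]
    - [[0,0,0],0]
  jaw: 43

```text
time_s: 33.8
eef_pos: [0.5114, -0.2741, 0.059]
orientation: [0.773, -3.045, -0.0]
wrist_force: [-0.4, -0.8, -0.7]
grip_width: 0.0378
finger_force: 6.2
```

Call:
arm_command:
  plan:
    - [[0,0,-0.5],0]
    - [[0,0,-1.5],0]
    - [[0,0,-3],0]
    - [[0,0,-5],0]
    - [[0,0,-7],0]

```text
time_s: 34.3
eef_pos: [0.5116, -0.2743, 0.131]
orientation: [-0.773, 3.044, -0.001]
wrist_force: [0.2, -1.0, -0.9]
grip_width: 0.038
finger_force: 6.2
```

Call:
arm_command:
  plan:
    - [[0,0,-2],0]
    - [[0,0,-4],0]
    - [[0,0,-4],0]
    - [[0,0,-4],0]
    - [[0,0,-4],0]

```text
time_s: 34.8
eef_pos: [0.5108, -0.2737, 0.1683]
orientation: [0.773, -3.044, -0.001]
wrist_force: [-0.6, -0.2, -0.3]
grip_width: 0.0378
finger_force: 6.2
```

Run:
```python
from h import *
im=save("wrist","w11");st=manip.read_state();t=save("top","top2");print(st["time_s"],st["grip_width"])
for r in(250,256,262,268):print(r,' '.join("%d,%d,%d"%tuple(im[r-1:r+2,c:c+3].mean((0,1))) for c in range(294,348,3)))
# bar in dish: dark-core blob in top view
g=cv2.cvtColor(t,cv2.COLOR_RGB2GRAY);g0=cv2.cvtColor(cv2.imread("pics/top1.png"),cv2.COLOR_BGR2GRAY)
d=cv2.absdiff(g,g0)[235:306,415:486];ys,xs=np.where(d>25);print(len(xs),xs.mean()+415,ys.mean()+235,xs.min()+415,xs.max()+415,ys.min()+235,ys.max()+235)
goal([.4763,-.107,.18],[-.0460,.0757])
```

```text
34.85 0.0379561534211766
250 250,251,250 250,251,250 228,230,226 174,173,165 230,233,230 250,251,251 250,251,251 250,251,251 250,251,251 250,251,251 250,251,251 250,251,251 250,251,251 247,249,249 195,196,189 197,199,193 249,250,250 250,251,251
256 250,251,250 249,251,249 210,212,206 168,167,158 228,230,227 250,251,251 250,251,251 250,251,251 250,251,251 250,251,251 250,251,251 250,251,251 250,251,251 246,248,247 183,183,176 189,190,185 248,250,250 249,251,250
262 233,237,234 244,246,243 181,182,172 165,165,155 225,228,224 250,251,250 250,251,250 250,251,250 250,251,250 250,251,250 250,251,251 250,251,251 250,251,251 245,247,246 180,180,173 167,166,157 161,169,158 141,153,140
268 192,201,194 158,166,155 165,165,154 156,155,145 154,161,150 174,182,173 187,195,186 186,194,186 187,196,187 183,192,182 168,179,166 150,161,147 142,150,138 143,150,138 156,156,146 166,164,156 204,208,201 170,175,169
1704 465.86854460093895 278.2922535211268 439 485 249 305
shift [-4.93 16.3  -1.18] twist -2.8 tcp [ 0.5108 -0.2738  0.168 ] q7 2.54 w 0.0377 tilt [-0.0018  0.0007]
```

Call:
arm_command:
  plan:
    - [[-1,3,-1.2],-0.7]
    - [[-2.2,7,-1.2],-1.4]
    - [[-3.4,11,-1.2],-2.1]
    - [[-4.9,16.3,-1.2],-2.8]
    - [[-4.9,16.3,-1.2],-2.8]

```text
time_s: 35.4
eef_pos: [0.4752, -0.1014, 0.1801]
orientation: [0.859, -3.02, -0.005]
wrist_force: [-0.1, -0.4, -1.7]
grip_width: 0.0379
finger_force: 6.2
```

Call:
arm_command:
  plan:
    - [[0,0,1.5],0]
    - [[0,0,3],0]
    - [[0,0,3],0]
    - [[0,0,3],0]
    - [[0,0,3],0]

```text
time_s: 35.9
eef_pos: [0.4771, -0.1079, 0.1515]
orientation: [-0.847, 3.025, -0.0]
wrist_force: [-0.0, 0.3, -0.0]
grip_width: 0.0384
finger_force: 6.2
```

Run:
```python
from h import *
goal([.4763,-.107,.0592],[-.0460,.0757])
```

```text
shift [0.02 0.12 9.23] twist -0.0 tcp [ 0.4771 -0.1079  0.1515] q7 2.25 w 0.0384 tilt [ 0.0005 -0.0001]
```

Call:
arm_command:
  plan:
    - [[0,0.05,2],0]
    - [[0,0.05,4],0]
    - [[0,0.05,6],0]
    - [[0,0.05,8],0]
    - [[0,0.05,8.5],0]

```text
time_s: 36.4
eef_pos: [0.4759, -0.107, 0.065]
orientation: [0.847, -3.024, -0.001]
wrist_force: [-0.6, 0.6, -0.1]
grip_width: 0.0377
finger_force: 6.3
```

Call:
arm_command:
  plan:
    - [[0,0,0.3],0]
    - [[0,0,0.6],0]
    - [[0,0,0.6],0]
    - [[0,0,0.6],0]
    - [[0,0,0.6],0]

```text
time_s: 36.9
eef_pos: [0.4768, -0.1071, 0.0606]
orientation: [-0.847, 3.024, -0.0]
wrist_force: [0.1, -0.4, -0.8]
grip_width: 0.0381
finger_force: 6.2
```

Tips are about 2 mm above the slot floor with no contact force. I'll lower the last bit, release and rise.

Call:
arm_command:
  plan:
    - [[0,0,0.1],0]
    - [[0,0,0.1],0]
    - [[0,0,0.1],0]
    - [[0,0,0.1],0]
    - [[0,0,0.1],0]
  jaw: 50

```text
time_s: 37.4
eef_pos: [0.4765, -0.107, 0.0591]
orientation: [-0.848, 3.025, 0.0]
wrist_force: [-0.5, 1.0, -0.8]
grip_width: 0.0438
finger_force: 0.0
```

Call:
arm_command:
  plan:
    - [[0,0,0],0]
    - [[0,0,0],0]
    - [[0,0,0],0]
    - [[0,0,0],0]
    - [[0,0,0],0]
  jaw: 100

```text
time_s: 37.9
eef_pos: [0.4764, -0.107, 0.059]
orientation: [0.848, -3.025, -0.0]
wrist_force: [0.4, 0.2, 0.7]
grip_width: 0.0805
finger_force: 0.0
```

Call:
arm_command:
  plan:
    - [[0,0,-0.5],0]
    - [[0,0,-2],0]
    - [[0,0,-4],0]
    - [[0,0,-7],0]
    - [[0,0,-11],0]

```text
time_s: 38.4
eef_pos: [0.4752, -0.1069, 0.1694]
orientation: [0.847, -3.022, -0.001]
wrist_force: [0.7, -0.9, -0.3]
grip_width: 0.0876
finger_force: 0.0
```

Call:
arm_command:
  plan:
    - [[0,0,-3],0]
    - [[0,0,-6],0]
    - [[0,0,-6],0]
    - [[0,0,-6],0]
    - [[0,0,-6],0]

```text
time_s: 38.9
eef_pos: [0.4757, -0.1069, 0.2281]
orientation: [0.847, -3.023, -0.001]
wrist_force: [-0.7, 0.4, -0.4]
grip_width: 0.0879
finger_force: 0.0
```

Run:
```python
from runs import *
st=manip.read_state();im=save("wrist","w12");print(st["time_s"],st["eef_pos"],st["grip_width"],st["wrist_force"])
g=cv2.cvtColor(im,cv2.COLOR_RGB2GRAY)
# dish: bright blob; bar: greener/darker blob inside it
m=cv2.morphologyEx((g>150).astype(np.uint8),cv2.MORPH_OPEN,np.ones((5,5)))
n,l,s,c=cv2.connectedComponentsWithStats(m[:260])
for i in range(1,n):
    if s[i,4]>800:print(s[i],c[i].round())
x0,y0=95,90
for y in range(90,225,7):print(y,' '.join(str(int(g[y:y+3,x:x+3].mean())) for x in range(90,235,7)))
runs("w12",range(222,262,6),260,380)
```

```text
38.9 [ 0.47565252 -0.10691348  0.22813933] 0.08791794071096837 [-0.69645249  0.36832075 -0.41847381]
[460  83  22  56 998] [471. 110.]
[ 105   93   98  106 7818] [154. 145.]
[ 322  166   42   75 1827] [347. 204.]
90 51 50 50 49 52 51 62 74 64 40 38 37 39 36 39 35 38 37 37 38 38
97 50 51 50 51 167 179 176 223 233 237 237 117 39 37 37 37 37 37 37 38 38
104 50 51 52 214 140 236 238 237 237 237 237 239 243 70 38 38 37 38 37 37 37
111 51 49 212 135 237 237 237 237 237 237 238 237 238 252 90 39 37 38 37 37 38
118 50 81 131 235 237 237 237 237 237 237 237 238 238 238 248 59 37 38 37 37 38
125 51 206 132 237 237 237 237 237 237 237 237 237 238 237 239 165 37 38 39 36 39
132 51 208 166 237 237 237 237 238 237 240 238 237 238 238 237 253 61 39 38 37 37
139 50 193 185 237 238 237 237 237 238 248 238 238 238 238 238 247 108 37 39 38 36
146 51 209 156 237 238 238 237 238 238 248 238 238 238 238 238 241 138 36 38 37 36
153 50 180 129 237 237 237 238 238 238 251 239 238 238 238 238 239 154 37 39 38 38
160 51 67 133 234 237 237 238 238 238 238 238 238 237 238 238 243 117 37 36 38 39
167 50 52 204 13
[... 179 characters left out ...]
8 237 238 238 238 238 245 46 39 37 39 38 39
188 49 51 52 50 57 202 132 223 238 238 238 238 237 224 43 39 39 38 38 38 38
195 50 50 52 51 51 51 86 198 180 165 185 204 89 37 36 37 38 37 36 38 39
202 50 51 52 51 50 52 51 51 52 50 50 46 46 41 38 38 48 51 39 50 52
209 51 50 51 51 52 52 52 52 51 51 51 51 51 52 50 51 52 52 52 51 52
216 51 50 52 51 51 51 51 51 51 51 51 51 52 50 52 52 51 51 51 52 52
223 50 51 52 51 53 51 51 52 50 51 51 51 52 51 52 51 50 52 52 51 52
222 #260-273 S275-316 m317-322 S323-361 #363-379 
228 #260-273 S275-316 m317-322 S323-360 #362-379 
234 #260-277 S279-316 m317-322 S323-356 #359-379 
240 #260-293 S296-315 m316-323 S324-343 #346-379 
246 #260-379 
252 #260-379 
258 #260-379
```

The bar shows as a bright strip at (153,132–157), within a pixel or two of the dish's centre at (154,145). The tongs' bow is centred over the slot at (319,240), and the gripper is clear.

```bash
python3 -c "
from bench import manip
print(manip.sign_off())"
```

```text
the job is handed in; nothing more can be done
None
```

I lifted the stir bar out with the tongs, laid it in the middle of the dish, put the tongs back in their slot and handed the job in at 39 s of the 67 s allowed; the hand-in gave no verdict.

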